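Load a row of lake samples into the autosampler rack in sampling order

TASK

Move the four sample bottles from the aluminium carrying rack into the light-grey autosampler rack, keeping them in the same order: the bottle that stands at the carrying rack's handle end goes into the place next to the white rinse pot, the one beside it into the next place, and so on to the far end. Each bottle gets a place of its own, standing upright on the bottom of it; set them down gently, without dropping or tipping any.

Things in the scene. Friction and masses are not known exactly. Their poses are not given: they have to be found in the camera images.
- red_bottle (a point): Loose white bottle with red screw cap: 100 mm tall, body 48 mm in diameter up to 64 mm, then shoulder and neck, cap 34 mm in diameter filling the top 20 mm; 0.09 to 0.18 kg. Point: its centre, 50 mm above its foot and 50 mm below the cap's top; z is its long axis, yaw means nothing. Starts upright in the cup of its colour; lift it straight out by the cap.
- yellow_bottle (a point): Loose white bottle with yellow screw cap: 100 mm tall, body 48 mm in diameter up to 64 mm, then shoulder and neck, cap 34 mm in diameter filling the top 20 mm; 0.09 to 0.18 kg. Point: its centre, 50 mm above its foot and 50 mm below the cap's top; z is its long axis, yaw means nothing. Starts upright in the cup of its colour; lift it straight out by the cap.
- blue_bottle (a point): Loose white bottle with blue screw cap: 100 mm tall, body 48 mm in diameter up to 64 mm, then shoulder and neck, cap 34 mm in diameter filling the top 20 mm; 0.09 to 0.18 kg. Point: its centre, 50 mm above its foot and 50 mm below the cap's top; z is its long axis, yaw means nothing. Starts upright in the cup of its colour; lift it straight out by the cap.
- green_bottle (a point): Loose white bottle with green screw cap: 100 mm tall, body 48 mm in diameter up to 64 mm, then shoulder and neck, cap 34 mm in diameter filling the top 20 mm; 0.09 to 0.18 kg. Point: its centre, 50 mm above its foot and 50 mm below the cap's top; z is its long axis, yaw means nothing. Starts upright in the cup of its colour; lift it straight out by the cap.
- cup_red: Fixed red cup in the carrying rack in which the red-capped bottle stands at the start: 63 mm outside, bore 53 mm, 28 mm high, floor 3 mm thick. It stays there and so shows where that bottle came from. Origin: centre of its underside.
- cup_yellow: Fixed yellow cup in the carrying rack in which the yellow-capped bottle stands at the start: 63 mm outside, bore 53 mm, 28 mm high, floor 3 mm thick. It stays there and so shows where that bottle came from. Origin: centre of its underside.
- cup_blue: Fixed blue cup in the carrying rack in which the blue-capped bottle stands at the start: 63 mm outside, bore 53 mm, 28 mm high, floor 3 mm thick. It stays there and so shows where that bottle came from. Origin: centre of its underside.
- cup_green: Fixed green cup in the carrying rack in which the green-capped bottle stands at the start: 63 mm outside, bore 53 mm, 28 mm high, floor 3 mm thick. It stays there and so shows where that bottle came from. Origin: centre of its underside.
- carrier: Fixed aluminium tray 78 x 322 mm with the four cups in a row along its y axis, at y = +102, +34, -34, -102 mm, x = 0, undersides 4 mm above the origin (bottle feet 7 mm). Upright black grip handle, 66 mm high, at its +y end (y = +163 mm). Which cup is in which place varies; the tray may be turned any way. Origin: centre of its underside; z up.
- rack: Fixed light-grey rack: four square bottle places in a row along its y axis, centred at y = +102, +34, -34, -102 mm, x = 0, each 64 mm wide inside, walls 4 mm thick, 40 mm high, floor 4 mm above the origin. White rinse pot 58 mm high at y = +170 mm. At x = +54 mm a lower row of pockets with three vials, 56 mm high. Origin: centre of the row's underside; z up.
Not all that is in view belongs to the job. What is shaped like the part that bears yellow_bottle but turquoise is not meant. What is shaped like the part that bears red_bottle but black is not meant.

How it is judged:
By the outcome, as a careful person would: the job done as asked, in the order asked, and still so for the second after the job is handed in, with the robot touching nothing.
It also fails if it takes over 102 s, if anything falls off the work surface, if the arm or the gripper's body presses on something with over 40 N, if the wrist force passes 120 N, or if a joint passes its speed limit or range.

ROBOT

A 6-joint arm with a two-finger parallel gripper is mounted at the origin on the work surface. World frame = base frame: x ahead of the robot, y to its left, z up, the work surface at z = 0. Lengths are in mm, angles in degrees, forces in N, time in s.
With the tool pointing down it reaches from about 300 to 850 mm from the base axis. Payload 4.2 kg.
Tool frame: the origin (TCP) lies at the very end of the fingers, on their centre line; the grasp point (between the pads) lies 19 mm behind it (env.grasp_offset is the distance from the TCP to the grasp point, in mm); z points along the fingers, y is the line along which they close (so a half turn about z gives the same grasp; the last joint's range is limited). The gripper opens to 91 mm and grips with 3 to 60 N. Pads are 32 mm wide; open, the fingers measure 118 mm over their backs; the gripper's body (76 mm by 178 mm) begins 60 mm behind the grasp point.
Start: joints at [62.338, 18.312, 89.639, -0, 72.044, -1.146], TCP at [256.717, 514.529, 213.976] pointing down, gripper open.
Joint ranges: [-177.97, 177.97], [-48.28, 115.42], [12.27, 149.76], [-77.06, 257.06], [2.81, 150.46], [-146.56, 146.56]. Speed limits (degrees/s): [147.25, 147.25, 180, 180, 180, 180].

INTERFACE

Orientations are given as [roll, pitch, yaw] about the fixed x, y, z axes, in that order (R = Rz(yaw) Ry(pitch) Rx(roll)).
In Python, from workcell import env gives the robot as it stands. The module is installed in compiled form; this text tells all that it offers.
- The arm moves only by the tool send_rows, never from a script. Its argument "motion" is a list of rows, each an object of numbers: "tx", "ty", "tz": the shift along the tool's x, y, z in units of 500 mm (1.0 is 500 mm); "rx", "ry", "rz": the turn, a rotation vector about the tool's x, y, z in units of 30 degrees (1.0 is 30 degrees); "gripper": the closure, from -1 (fully open) to 1 (shut). In form: [{"tx": .., "ty": .., "tz": .., "rx": .., "ry": .., "rz": .., "gripper": ..}, ...]. A call has 1 to 12 rows; each row shifts and turns the commanded pose from where the row before left it, along the tool's axes as they then stand; what a row does not reach is not made up. A row lasts 1/8 s, in which the tool goes at most 62.5 mm and 10.7 degrees, less where a joint would pass 70% of its speed; a pose out of reach is approached as far as the arm can. A call with a number of a shift or a turn outside -1 to 1 is refused whole. A call with a gripper value outside its range is refused whole. The fingers move at their own pace and stop on an object; "grip_force" is the grip in N (left out, the last holds). Time passes only in rows, so rows that do not move let the fingers close. It gives the time, the measured TCP pose, the force, the opening and the grip force at its end, in the units of the state.
- env.state(): the state, without advancing time (a new reading comes with each control period).
- env.grab_frame(name): name is "scene" or "top" or "wrist"; returns a dict with "frame" (384x512x3 uint8, red, green, blue), "vertical_fov" (degrees; the focal length in pixels is half the picture's height over the tangent of half this angle, whatever the lens; pixels are square), "cx", "cy" (the principal point, pixels), "k1" (the pictures are not rectified: a ray, as slopes to the right and down, at radius r is drawn at 1 + k1 r^2 times it, then the intrinsics apply), "rvec" (rotation vector, rad) and "tvec" (3), from world to camera coordinates, as OpenCV has them; the wrist camera has in their place "T_tool_cam" (4x4, takes a point from camera to tool coordinates, whose origin is the TCP and whose axes are the flange's). Camera axes: x right, y down, z forward; pixel columns grow to the right and rows downward; lengths in mm; the calibration is good to about 2 mm. A picture is of the moment at which its call begins: read the wrist's pose just before it. There is no depth.
- env.job_done(): hands the job in; it is judged then, once.
The state is a dict: "time_s": time; "qpos": joint angles; "qvel": joint speeds; "effort": joint torques, N m; "ee_pos": TCP position; "ee_rot": TCP orientation; "force": force on the tool from outside, world axes, zero at the start; "torque": the same for the moment, N m; "gripper_width": finger opening in mm; "gripper_force": force on a finger pad.
Only numpy, scipy, OpenCV 4.12 (cv2) and the standard library are available. Lean on these libraries where they do the work, as an engineer would, in place of code of your own. Each camera call takes 0.05 s, during which the arm holds its last target. There are 200 camera calls.

## Working session

There is one attempt and no reset: what is moved stays moved. The work goes in short steps, Python scripts to look and compute and a tool call to move; the robot and the scene stay as the last step left them, time stands still between calls to the robot, and variables do not carry over. Pictures are saved under pics/ and viewed, at most 14 in all, crops included, and the job is handed in when it is done.

Besides the shell and the picture viewer there is one more tool, called after "Emit:" as name(argument=value, ...), one argument or row to a line, values as JSON. send_rows: Moves the arm, as the interface text tells. Shifts and turns lie within -1 to 1; 1 stands for 500 mm of shift or 30 degrees of turn. Its arguments: {"type":"object","properties":{"motion":{"type":"array"},"grip_force":{"type":"number"}},"required":["motion"]}

```bash
mkdir -p pics; cat > h.py <<'E'
import numpy as np, cv2
from workcell import env
from scipy.spatial.transform import Rotation as Ro
def grab(n,fn=None):
    s=env.state(); g=env.grab_frame(n)
    if fn: cv2.imwrite('pics/'+fn,g['frame'][:,:,::-1])
    if 'T_tool_cam' in g:
        T=np.eye(4);T[:3,:3]=Ro.from_euler('xyz',s['ee_rot'],degrees=True).as_matrix();T[:3,3]=s['ee_pos']
        g['W']=T@np.array(g['T_tool_cam'])
    else:
        R=cv2.Rodrigues(np.array(g['rvec'],float))[0];W=np.eye(4);W[:3,:3]=R.T;W[:3,3]=-R.T@np.array(g['tvec'],float).ravel();g['W']=W
    return g
def ray(g,u,v):
    f=g['frame'].shape[0]/2/np.tan(np.radians(g['vertical_fov']/2))
    d=np.array([(u-g['cx'])/f,(v-g['cy'])/f]);x=d.copy()
    for _ in range(30): x=d/(1+g['k1']*(x@x))
    return g['W'][:3,3], g['W'][:3,:3]@np.array([x[0],x[1],1])
def onz(g,u,v,z):
    o,d=ray(g,u,v); return o+d*(z-o[2])/d[2]
E
python3 - <<'E'
from h import *
print(env.state())
for n in('scene','top','wrist'):
    g=grab(n,n+'0.png'); print(n,{k:v for k,v in g.items() if k!='frame'})
E
```

```text
{'time_s': 0.0, 'qpos': array([ 6.23378469e+01,  1.83498779e+01,  8.97064931e+01, -1.53524238e-03,
        7.20419772e+01, -1.14379636e+00]), 'qvel': array([ 0.03329477,  0.08401507,  0.10173021, -0.01808776, -0.03646279,
        0.02999453]), 'effort': array([-8.31721136e-04, -4.12447858e+01, -2.31967986e+01,  7.27911294e-02,
        4.57378454e-02, -1.14973886e-04]), 'ee_pos': array([256.48499285, 514.06931419, 213.13735118]), 'ee_rot': array([-1.79901642e+02, -5.03851700e-04,  1.53482117e+02]), 'force': array([-0.36549602,  0.34177141,  0.09394098]), 'torque': array([0.0137491 , 0.03113537, 0.02622547]), 'gripper_force': 0.0, 'gripper_width': 91.17830348570429}
scene {'vertical_fov': 49.045505354890196, 'cx': 254.51650150859558, 'cy': 188.26414455831068, 'k1': -0.14405735229909905, 'rvec': array([ 0.74135696,  2.67885095, -0.99178229]), 'tvec': array([ 427.86539555, -171.10538131, 1217.2378232 ]), 'W': array([[-8.56857833e-01,  3.88326529e-01, -3.39112314e-01,
         8.45844909e+02],
       [ 5.15533307e-01,  6.51095999e-01, -5.57045249e-01,
         5.68883713e+02],
       [ 4.
[... 866 characters left out ...]
_tool_cam': array([[-1.15416612e-03, -9.61644188e-01, -2.74297511e-01,
         7.73845868e+01],
       [ 9.99999293e-01, -1.03097737e-03, -5.93267892e-04,
         7.84318752e-01],
       [ 2.87718093e-04, -2.74298001e-01,  9.61644697e-01,
        -1.70675435e+02],
       [ 0.00000000e+00,  0.00000000e+00,  0.00000000e+00,
         1.00000000e+00]]), 'W': array([[ 4.47479357e-01,  8.60219909e-01,  2.44507531e-01,
         1.87745045e+02],
       [ 8.94292439e-01, -4.29876807e-01, -1.24285815e-01,
         5.49623746e+02],
       [-1.80501554e-03,  2.74276573e-01, -9.61649158e-01,
         3.83904163e+02],
       [ 0.00000000e+00,  0.00000000e+00,  0.00000000e+00,
         1.00000000e+00]])}
```

View pics/top0.png

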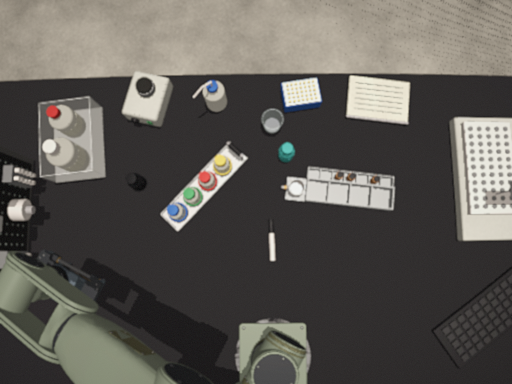

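View pics/scene0.png

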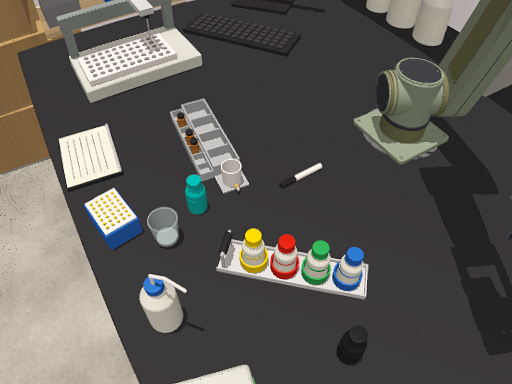

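The pictures show, in the top view, the carrier with its handle at (236,152). From the handle, the caps run yellow (221,163), red (206,180), green (191,196), blue (176,212). The rack's pot is at (296,187), its places run right to x≈394, and the vials are on the upper (far) side.

```bash
cat > m.py <<'E'
from h import *
B={'yellow':(20,38),'red':(170,8),'green':(45,85),'blue':(100,125)}
def cap(g,c,roi):
    h=cv2.cvtColor(g['frame'],cv2.COLOR_RGB2HSV);x0,y0,x1,y1=roi
    a,b=B[c];H=h[...,0];m=((H>=a)&(H<=b)) if a<b else ((H>=a)|(H<=b))
    m&=(h[...,1]>130)&(h[...,2]>60);k=np.zeros_like(m);k[y0:y1,x0:x1]=1;m&=k
    n,l,s,ce=cv2.connectedComponentsWithStats(m.astype(np.uint8))
    return [(s[i],ce[i]) for i in np.argsort(-s[1:,4])+1 if s[i][4]>15][:3]
E
python3 - <<'E'
from m import *
t=grab('top');s=grab('scene')
for c in B:
    for n,g,r in(('top',t,(155,140,250,235)),('scene',s,(225,220,375,300))):
        for st,ce in cap(g,c,r): print(c,n,st,ce.round(1),onz(g,*ce,100).round(0))
f=t['frame'][160:220,275:405];cv2.imwrite('pics/rack.png',cv2.resize(f,None,fx=6,fy=6,interpolation=cv2.INTER_CUBIC)[:,:,::-1])
E
```

```text
yellow top [214 168  14   7  18] [220.1 172.2] [561. 154. 100.]
yellow top [217 161   8   5  16] [220.9 163.9] [587. 152. 100.]
yellow scene [245 228  17  20 288] [252.9 237.5] [599. 159. 100.]
yellow scene [240 248  28  25 253] [254.5 263.6] [628. 212. 100.]
red top [199 172  11  11  89] [204.2 176.8] [548. 202. 100.]
red top [200 178  17  13  36] [209.9 185.9] [520. 184. 100.]
red scene [278 234  18  20 292] [286.1 243.4] [549. 205. 100.]
red scene [270 253  29  26 245] [283.4 269.8] [587. 253. 100.]
green scene [312 240  18  20 279] [320.1 249.4] [499. 252. 100.]
green scene [302 259  28  26 208] [313.8 276.2] [545. 294. 100.]
blue top [168 205  10  10  79] [172.5 209.8] [449. 296. 100.]
blue scene [345 247  19  19 288] [354.  255.9] [451. 300. 100.]
blue scene [333 262  29  29 232] [344.  281.3] [503. 333. 100.]
```

View pics/rack.png

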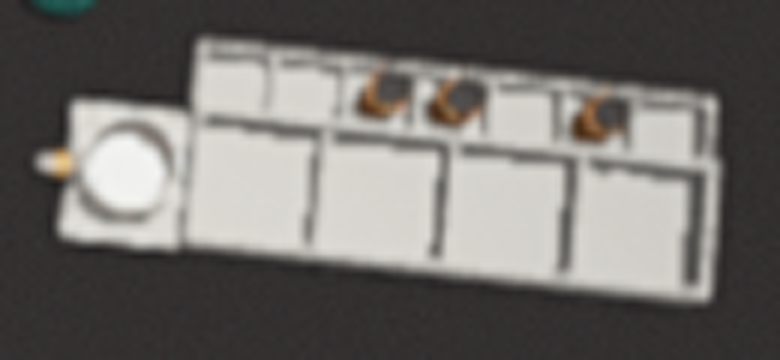

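The rack close-up shows four places. The dividers are at crop x≈313, 440 and 567, the wall towards the vials runs (195,115)→(718,160), and the near edge runs (183,245)→(712,300).

```bash
cat >> h.py <<'E'
def go(x,y,z,yaw):
    s=env.state();dy=(yaw-s['ee_rot'][2]+180)%360-180
    R=Ro.from_euler('xyz',[180,0,yaw],degrees=True).as_matrix()
    d=R.T@(np.array([x,y,z])-s['ee_pos'])
    print('rot first rz=%.3f units; then t units'%(-dy/30),(d/500).round(4),'t=%.2f'%s['time_s'],'roll/pitch',s['ee_rot'].round(2)[:2])
E
python3 - <<'E'
from m import *
t=grab('top')
P=[onz(t,275+u/6,160+v/6,40).round(0) for u,v in((195,115),(718,160),(712,300),(183,245),(127,168))]
print(P)
go(523,228,250,136.4)
E
```

```text
[array([ 548., -115.,   40.]), array([ 522., -390.,   40.]), array([ 448., -383.,   40.]), array([ 479., -107.,   40.]), array([520., -79.,  40.])]
rot first rz=0.569 units; then t units [-0.7808 -0.0474 -0.0727] t=0.30 roll/pitch [-179.97    0.  ]
```

Emit:
send_rows(
  motion=[
    {"rz": 0.285, "tz": -0.036, "gripper": -1},
    {"rz": 0.285, "tz": -0.036},
    {"tx": -0.11},
    {"tx": -0.11},
    {"tx": -0.11},
    {"tx": -0.11},
    {"tx": -0.11},
    {"tx": -0.11},
    {"tx": -0.12, "ty": -0.047},
    {},
    {},
  ],
  grip_force=25,
)

```text
invalid input at $.motion[0]: expected keys tx, ty, tz, rx, ry, rz, gripper
```

```bash
python3 - <<'E'
from m import *
print(env.state()['ee_pos'],env.state()['ee_rot'])
g=grab('wrist','w1.png')
for c in B:
    for st,ce in cap(g,c,(0,0,512,384)): print(c,st,ce.round(1),onz(g,*ce,105).round(0))
E
```

```text
[256.63724648 514.37145204 213.64770147] [-1.79965079e+02  5.90482408e-04  1.53482742e+02]
yellow [ 246  300  254   26 3744] [376.1 315.1] [455. 566. 105.]
yellow [ 88 245  26  49 596] [ 98.1 269.2] [262. 313. 105.]
yellow [407 245  26  49 518] [420.7 268.3] [420. 631. 105.]
blue [176 318  30   8 161] [190.1 322.5] [367. 369. 105.]
```

View pics/w1.png

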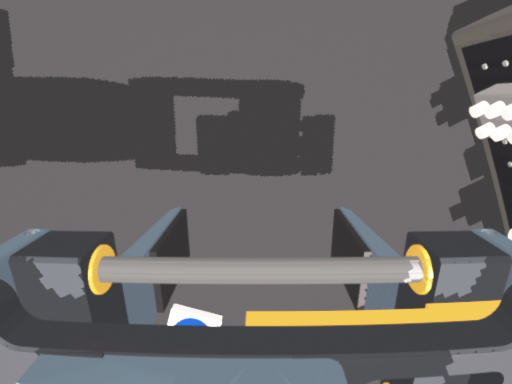

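The wrist picture shows the gripper body covering rows above about 210, so only the tool's +x side is visible. I'll view the carrier from its yellow end, higher up.

```bash
python3 - <<'E'
from h import *
go(585,173,330,136.4)
E
```

```text
rot first rz=0.570 units; then t units [-0.9465 -0.0417 -0.2325] t=0.35 roll/pitch [-179.98   -0.  ]
```

Emit:
send_rows(
  motion=[
    {"tx": 0, "ty": 0, "tz": -0.08, "rx": 0, "ry": 0, "rz": 0.285, "gripper": -1},
    {"tx": 0, "ty": 0, "tz": -0.08, "rx": 0, "ry": 0, "rz": 0.285, "gripper": -1},
    {"tx": -0.1, "ty": 0, "tz": -0.07, "rx": 0, "ry": 0, "rz": 0, "gripper": -1},
    {"tx": -0.11, "ty": 0, "tz": 0, "rx": 0, "ry": 0, "rz": 0, "gripper": -1},
    {"tx": -0.11, "ty": 0, "tz": 0, "rx": 0, "ry": 0, "rz": 0, "gripper": -1},
    {"tx": -0.11, "ty": 0, "tz": 0, "rx": 0, "ry": 0, "rz": 0, "gripper": -1},
    {"tx": -0.11, "ty": 0, "tz": 0, "rx": 0, "ry": 0, "rz": 0, "gripper": -1},
    {"tx": -0.11, "ty": 0, "tz": 0, "rx": 0, "ry": 0, "rz": 0, "gripper": -1},
    {"tx": -0.11, "ty": 0, "tz": 0, "rx": 0, "ry": 0, "rz": 0, "gripper": -1},
    {"tx": -0.11, "ty": -0.04, "tz": 0, "rx": 0, "ry": 0, "rz": 0, "gripper": -1},
    {"tx": -0.07, "ty": 0, "tz": 0, "rx": 0, "ry": 0, "rz": 0, "gripper": -1},
    {"tx": 0, "ty": 0, "tz": 0, "rx": 0, "ry": 0, "rz": 0, "gripper": -1},
  ],
  grip_force=25,
)

```text
time_s: 1.85
ee_pos: [584.5, 173.8, 328.2]
ee_rot: [-180.0, -0.0, 136.2]
force: [-0.5, 0.8, -0.1]
gripper_width: 91.6
gripper_force: 0.0
```

```bash
python3 - <<'E'
from m import *
print(env.state()['ee_pos'],env.state()['ee_rot'],env.state()['qpos'])
g=grab('wrist','w2.png')
for c in B:
    for st,ce in cap(g,c,(0,0,512,250)): print(c,st,ce.round(1),onz(g,*ce,105).round(0))
E
```

```text
[584.52482952 173.79653845 328.24047125] [-1.79961398e+02 -5.00815359e-03  1.36172543e+02] [ 1.54866888e+01  1.91030588e+01  7.23282337e+01 -1.53975641e-02
  8.86044605e+01 -3.06854761e+01]
yellow [246 166  24  27 516] [257.5 178.6] [597. 157. 105.]
yellow [239 148  38  29 272] [257.1 158.5] [577. 177. 105.]
yellow [145 214   6   6  20] [147.4 216.6] [527.   3. 105.]
red [245 117  25  26 532] [256.9 129.5] [549. 203. 105.]
red [238 106  39  40 344] [257.1 121.1] [541. 211. 105.]
green [244  63  26  27 548] [256.2  76.1] [500. 249. 105.]
green [237  68  40  34 230] [258.4  90.4] [515. 239. 105.]
green [420 130  15   6  59] [427.2 132.3] [710. 368. 105.]
blue [243   2  27  34 721] [256.1  18.8] [452. 296. 105.]
blue [236  23  42  33 296] [255.5  43.2] [471. 276. 105.]
```

View pics/w2.png

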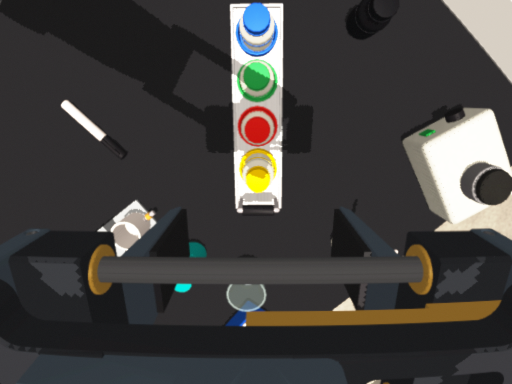

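The wrist picture shows the row upright at column 257: yellow cap (257,179), red (257,130), green (256,76), blue (256,19). The line is exactly along tool x, and all four positions are known.

```bash
python3 - <<'E'
from h import *
go(598,156,78,136.2)
E
```

```text
rot first rz=0.002 units; then t units [-0.0473 -0.0075  0.5009] t=1.90 roll/pitch [-1.7997e+02 -5.0000e-02]
```

Emit:
send_rows(
  motion=[
    {"tx": -0.047, "ty": -0.007, "tz": 0.08, "rx": 0, "ry": 0, "rz": 0, "gripper": -1},
    {"tx": 0, "ty": 0, "tz": 0.1, "rx": 0, "ry": 0, "rz": 0, "gripper": -1},
    {"tx": 0, "ty": 0, "tz": 0.1, "rx": 0, "ry": 0, "rz": 0, "gripper": -1},
    {"tx": 0, "ty": 0, "tz": 0.06, "rx": 0, "ry": 0, "rz": 0, "gripper": -1},
    {"tx": 0, "ty": 0, "tz": 0.06, "rx": 0, "ry": 0, "rz": 0, "gripper": -1},
    {"tx": 0, "ty": 0, "tz": 0.06, "rx": 0, "ry": 0, "rz": 0, "gripper": -1},
    {"tx": 0, "ty": 0, "tz": 0.04, "rx": 0, "ry": 0, "rz": 0, "gripper": -1},
    {"tx": 0, "ty": 0, "tz": 0, "rx": 0, "ry": 0, "rz": 0, "gripper": -1},
    {"tx": 0, "ty": 0, "tz": 0, "rx": 0, "ry": 0, "rz": 0, "gripper": -1},
  ],
)

```text
time_s: 3.02
ee_pos: [598.1, 158.0, 80.1]
ee_rot: [179.9, 0.0, 136.4]
force: [0.3, -0.4, 0.1]
gripper_width: 90.9
gripper_force: 0.0
```

Emit:
send_rows(
  motion=[
    {"tx": 0, "ty": 0, "tz": 0, "rx": 0, "ry": 0, "rz": 0, "gripper": 1},
    {"tx": 0, "ty": 0, "tz": 0, "rx": 0, "ry": 0, "rz": 0, "gripper": 1},
    {"tx": 0, "ty": 0, "tz": 0, "rx": 0, "ry": 0, "rz": 0, "gripper": 1},
    {"tx": 0, "ty": 0, "tz": 0, "rx": 0, "ry": 0, "rz": 0, "gripper": 1},
    {"tx": 0, "ty": 0, "tz": 0, "rx": 0, "ry": 0, "rz": 0, "gripper": 1},
    {"tx": 0, "ty": 0, "tz": 0, "rx": 0, "ry": 0, "rz": 0, "gripper": 1},
  ],
  grip_force=25,
)

```text
time_s: 3.78
ee_pos: [597.8, 157.0, 78.9]
ee_rot: [-180.0, -0.0, 136.4]
force: [-0.6, -0.2, 0.6]
gripper_width: 34.1
gripper_force: 0.3
```

Emit:
send_rows(
  motion=[
    {"tx": 0, "ty": 0, "tz": 0, "rx": 0, "ry": 0, "rz": 0, "gripper": 1},
    {"tx": 0, "ty": 0, "tz": 0, "rx": 0, "ry": 0, "rz": 0, "gripper": 1},
    {"tx": 0, "ty": 0, "tz": -0.02, "rx": 0, "ry": 0, "rz": 0, "gripper": 1},
    {"tx": 0, "ty": 0, "tz": -0.04, "rx": 0, "ry": 0, "rz": 0, "gripper": 1},
    {"tx": 0, "ty": 0, "tz": -0.06, "rx": 0, "ry": 0, "rz": 0, "gripper": 1},
    {"tx": 0, "ty": 0, "tz": -0.06, "rx": 0, "ry": 0, "rz": 0, "gripper": 1},
    {"tx": 0, "ty": 0, "tz": -0.06, "rx": 0, "ry": 0, "rz": 0, "gripper": 1},
    {"tx": 0, "ty": 0, "tz": -0.06, "rx": 0, "ry": 0, "rz": 0, "gripper": 1},
    {"tx": 0, "ty": 0, "tz": -0.06, "rx": 0, "ry": 0, "rz": 0, "gripper": 1},
    {"tx": 0, "ty": 0, "tz": -0.02, "rx": 0, "ry": 0, "rz": 0, "gripper": 1},
    {"tx": 0, "ty": 0, "tz": 0, "rx": 0, "ry": 0, "rz": 0, "gripper": 1},
  ],
)

```text
time_s: 5.15
ee_pos: [597.8, 157.1, 269.2]
ee_rot: [180.0, 0.0, 136.4]
force: [-0.9, -0.8, -2.7]
gripper_width: 33.4
gripper_force: 25.0
```

```bash
python3 - <<'E'
from h import *
go(485,-340,330,84)
E
```

```text
rot first rz=1.746 units; then t units [-1.0123 -0.1204 -0.1217] t=5.15 roll/pitch [1.7996e+02 2.0000e-02]
```

Emit:
send_rows(
  motion=[
    {"tx": 0, "ty": 0, "tz": -0.02, "rx": 0, "ry": 0, "rz": 0.2, "gripper": 1},
    {"tx": 0, "ty": 0, "tz": -0.02, "rx": 0, "ry": 0, "rz": 0.3, "gripper": 1},
    {"tx": 0, "ty": 0, "tz": -0.02, "rx": 0, "ry": 0, "rz": 0.3, "gripper": 1},
    {"tx": 0, "ty": 0, "tz": -0.02, "rx": 0, "ry": 0, "rz": 0.3, "gripper": 1},
    {"tx": 0, "ty": 0, "tz": -0.02, "rx": 0, "ry": 0, "rz": 0.3, "gripper": 1},
    {"tx": 0, "ty": 0, "tz": -0.02, "rx": 0, "ry": 0, "rz": 0.25, "gripper": 1},
    {"tx": -0.03, "ty": -0.02, "tz": 0, "rx": 0, "ry": 0, "rz": 0.1, "gripper": 1},
    {"tx": -0.06, "ty": -0.02, "tz": 0, "rx": 0, "ry": 0, "rz": 0, "gripper": 1},
    {"tx": -0.09, "ty": -0.02, "tz": 0, "rx": 0, "ry": 0, "rz": 0, "gripper": 1},
    {"tx": -0.09, "ty": -0.02, "tz": 0, "rx": 0, "ry": 0, "rz": 0, "gripper": 1},
    {"tx": -0.09, "ty": -0.02, "tz": 0, "rx": 0, "ry": 0, "rz": 0, "gripper": 1},
    {"tx": -0.09, "ty": -0.02, "tz": 0, "rx": 0, "ry": 0, "rz": 0, "gripper": 1},
  ],
)

```text
time_s: 6.65
ee_pos: [512.6, -62.7, 327.5]
ee_rot: [-179.8, 0.0, 83.9]
force: [0.4, -0.2, -1.7]
gripper_width: 33.4
gripper_force: 25.0
```

Emit:
send_rows(
  motion=[
    {"tx": -0.09, "ty": 0, "tz": 0, "rx": 0, "ry": 0, "rz": 0, "gripper": 1},
    {"tx": -0.09, "ty": 0, "tz": 0, "rx": 0, "ry": 0, "rz": 0, "gripper": 1},
    {"tx": -0.09, "ty": 0, "tz": 0, "rx": 0, "ry": 0, "rz": 0, "gripper": 1},
    {"tx": -0.09, "ty": 0, "tz": 0, "rx": 0, "ry": 0, "rz": 0, "gripper": 1},
    {"tx": -0.09, "ty": 0, "tz": 0, "rx": 0, "ry": 0, "rz": 0, "gripper": 1},
    {"tx": -0.07, "ty": 0, "tz": 0, "rx": 0, "ry": 0, "rz": 0, "gripper": 1},
    {"tx": -0.04, "ty": 0, "tz": 0, "rx": 0, "ry": 0, "rz": 0, "gripper": 1},
    {"tx": 0, "ty": 0, "tz": 0, "rx": 0, "ry": 0, "rz": 0, "gripper": 1},
    {"tx": 0, "ty": 0, "tz": 0, "rx": 0, "ry": 0, "rz": 0, "gripper": 1},
    {"tx": 0, "ty": 0, "tz": 0, "rx": 0, "ry": 0, "rz": 0, "gripper": 1},
  ],
)

```text
time_s: 7.9
ee_pos: [485.3, -338.0, 329.1]
ee_rot: [180.0, -0.0, 84.0]
force: [-0.1, -0.3, -1.4]
gripper_width: 33.1
gripper_force: 25.0
```

```bash
python3 - <<'E'
from h import *
g=grab('wrist','w3.png'); s=env.state(); print(s['ee_pos'],s['ee_rot'])
cv2.imwrite('pics/w3b.png',cv2.resize(g['frame'][:230,130:400],None,fx=2.6,fy=2.6,interpolation=cv2.INTER_CUBIC)[:,:,::-1])
import pickle;pickle.dump(g,open('w3.pkl','wb'))
E
```

```text
[ 485.30560408 -338.12058144  329.19585216] [ 1.79979708e+02 -1.10457339e-02  8.39723653e+01]
```

View pics/w3b.png

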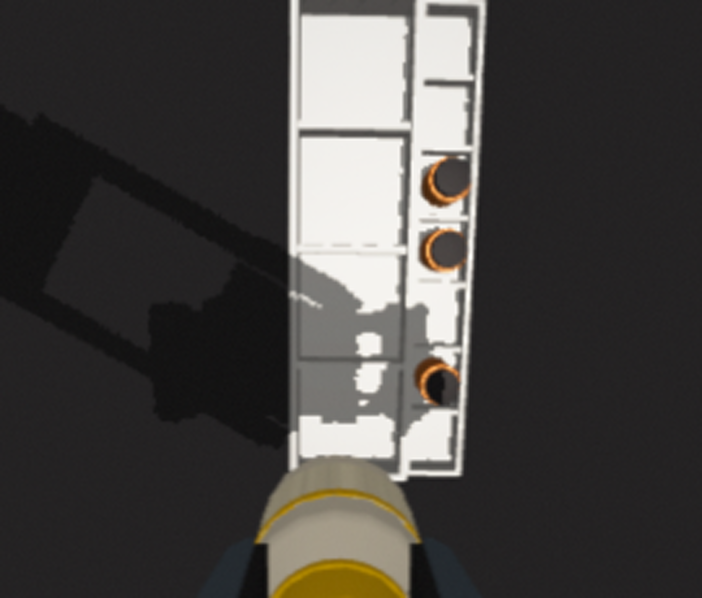

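The wrist picture shows the bottle hanging upright. In the crop the rack's left wall is at x≈295, the wall towards the vials is at x≈403–413, and the dividers are at y≈126, 250 and 357.

```bash
python3 - <<'E'
from h import *
import pickle;g=pickle.load(open('w3.pkl','rb'))
I=[(295,126),(413,126),(295,250),(407,250),(295,357),(403,357)]
W=np.array([onz(g,130+u/2.6,v/2.6,40)[:2] for u,v in I]);print(W.round(1))
L=np.array([(-34,68),(34,68),(-34,0),(34,0),(-34,-68),(34,-68)],float)
M=W.mean(0);a,b=L[:,0]+1j*L[:,1],(W-M)@[1,1j]
k=(b*a.conj()).sum()/(abs(a)**2).sum();print('c',M,'yaw',np.degrees(np.angle(k)),'scale',abs(k))
e=np.exp(1j*np.angle(k))
for y in(102,34,-34,-102): 
    p=1j*y*e; print(y,(M+[p.real,p.imag]).round(1))
p=M@[1,1j]+102j*e; go(p.real,p.imag,110,np.degrees(np.angle(k))+90)
E
```

```text
[[ 478.7 -178.2]
 [ 544.1 -185.1]
 [ 470.7 -244.9]
 [ 535.  -251.7]
 [ 463.4 -306. ]
 [ 527.4 -312.8]]
c [ 503.21067051 -246.43436181] yaw -6.835366685455369 scale 0.9491356906104681
102 [ 515.4 -145.2]
34 [ 507.3 -212.7]
-34 [ 499.2 -280.2]
-102 [ 491.1 -347.7]
rot first rz=0.027 units; then t units [0.3903 0.0137 0.4384] t=7.95 roll/pitch [ 1.7998e+02 -1.0000e-02]
```

```bash
python3 - <<'E'
from h import *
import pickle;g=pickle.load(open('w3.pkl','rb'))
G=cv2.cvtColor(g['frame'],cv2.COLOR_RGB2GRAY).astype(int)
for r in(20,70,90): print(r,'left',G[r,238:250],'right',G[r,280:296])
for c in(255,270): print(c,'d1',G[40:58,c],'d2',G[88:104,c],'d3',G[128:148,c])
print('end',G[174:190,280],G[174:190,284])
for u,v in((241.0,20),(241.0,90),(241,150),(284,184)): print(u,v,onz(g,u,v,40).round(1))
E
```

```text
20 left [ 35  34  42 116 228 229 191 162 230 234 235 234] right [235 235 235 235 234 219 138 104 104 180 232 235 235 234 235 235]
70 left [ 34  34  61 169 235 231 186 193 237 240 240 240] right [242 242 242 238 163 113  86 138 235 241 240 218  94  52  71 145]
90 left [ 34  35  66 183 237 230 184 201 239 242 242 241] right [243 243 240 178 125  88 111 230 242 242 237 164 125 114  90  84]
255 d1 [238 237 238 238 238 238 239 238 235 167  89  82 136 231 239 239 240 240] d2 [242 242 242 242 242 242 242 242 230 222 241 242 242 242 243 241] d3 [119 120 120 120 119 119 119 120 117  98  89 108 117 119 119 119 119 119
 119 119]
270 d1 [238 239 238 239 239 239 239 239 236 184 103  75 112 230 239 240 240 240] d2 [243 243 243 243 242 232 216 240 236 224 232 242 243 243 243 243] d3 [231 242 243 243 242 242 242 242 237 147 103 176 236 240 242 242 242 241
 242 241]
end [231 191 124  95  85  85  86  99 169 205 169 125 124 126 126 125] [210 209 208 208 209 215 216 218 228 235 227  86  37  52  77  95]
241.0 20 [ 479.7 -139.5   40. ]
241.0 90 [ 468.1 -235.7   40. ]
241 150 [ 457.2 -325.2   40. ]
284 184 [ 519.5 -387.3   40. ]
```

```bash
python3 - <<'E'
from h import *
import pickle;g=pickle.load(open('w3.pkl','rb'))
o=lambda u,v:onz(g,u+.0,v,40)[:2]
l=[o(240.9,20),o(240.5,70),o(240.4,90)];r=[o(287,70),o(286.5,90)]
d=[o(262,48.7),o(262,95.4),o(262,139.8),o(284,184.6)]
a=np.array(l[0]-l[2]);yaw=np.degrees(np.arctan2(a[1],a[0]))-90;print('yaw',yaw)
for Y in(yaw,-6.5,-6):
    e=np.radians(Y);x=np.array([np.cos(e),np.sin(e)]);y=np.array([-x[1],x[0]])
    print(Y,'cx',[round(p@x+36,1) for p in l],[round(p@x-32,1) for p in r],'cy',[round(p@y-q,1) for p,q in zip(d,(66,0,-66,-138))])
    cx=np.mean([np.mean([p@x+36 for p in l]),np.mean([p@x-32 for p in r])]);cy=np.mean([p@y-q for p,q in zip(d,(66,0,-66,-138))])
    print([(cx*x+(cy+q)*y).round(1) for q in(102,34,-34,-102)])
E
```

```text
yaw -7.288035081748504
-7.288035081748504 cx [np.float64(529.3), np.float64(529.3), np.float64(529.3)] [np.float64(529.7), np.float64(530.2)] cy [np.float64(-181.8), np.float64(-181.6), np.float64(-182.0), np.float64(-181.3)]
[array([ 515.3, -146.2]), array([ 506.6, -213.7]), array([ 498. , -281.1]), array([ 489.4, -348.6])]
-6.5 cx [np.float64(528.2), np.float64(527.2), np.float64(526.9)] [np.float64(527.7), np.float64(527.7)] cy [np.float64(-189.0), np.float64(-188.8), np.float64(-189.2), np.float64(-189.0)]
[array([ 514.3, -146.2]), array([ 506.6, -213.7]), array([ 498.9, -281.3]), array([ 491.2, -348.9])]
-6 cx [np.float64(527.5), np.float64(525.9), np.float64(525.3)] [np.float64(526.3), np.float64(526.1)] cy [np.float64(-193.6), np.float64(-193.3), np.float64(-193.8), np.float64(-193.9)]
[array([ 513.8, -146.2]), array([ 506.7, -213.8]), array([ 499.5, -281.4]), array([ 492.4, -349. ])]
```

```bash
python3 - <<'E'
from h import *
go(515,-146,130,83)
E
```

```text
rot first rz=0.032 units; then t units [0.3886 0.0121 0.3984] t=7.95 roll/pitch [ 1.7998e+02 -1.0000e-02]
```

Emit:
send_rows(
  motion=[
    {"tx": 0.04, "ty": 0.012, "tz": 0, "rx": 0, "ry": 0, "rz": 0.03, "gripper": 1},
    {"tx": 0.07, "ty": 0, "tz": 0.02, "rx": 0, "ry": 0, "rz": 0, "gripper": 1},
    {"tx": 0.08, "ty": 0, "tz": 0.04, "rx": 0, "ry": 0, "rz": 0, "gripper": 1},
    {"tx": 0.08, "ty": 0, "tz": 0.06, "rx": 0, "ry": 0, "rz": 0, "gripper": 1},
    {"tx": 0.07, "ty": 0, "tz": 0.06, "rx": 0, "ry": 0, "rz": 0, "gripper": 1},
    {"tx": 0.048, "ty": 0, "tz": 0.06, "rx": 0, "ry": 0, "rz": 0, "gripper": 1},
    {"tx": 0, "ty": 0, "tz": 0.06, "rx": 0, "ry": 0, "rz": 0, "gripper": 1},
    {"tx": 0, "ty": 0, "tz": 0.06, "rx": 0, "ry": 0, "rz": 0, "gripper": 1},
    {"tx": 0, "ty": 0, "tz": 0.038, "rx": 0, "ry": 0, "rz": 0, "gripper": 1},
    {"tx": 0, "ty": 0, "tz": 0, "rx": 0, "ry": 0, "rz": 0, "gripper": 1},
    {"tx": 0, "ty": 0, "tz": 0, "rx": 0, "ry": 0, "rz": 0, "gripper": 1},
  ],
)

```text
time_s: 9.32
ee_pos: [515.2, -147.2, 131.0]
ee_rot: [179.9, 0.0, 83.0]
force: [-0.1, 0.2, -1.1]
gripper_width: 33.3
gripper_force: 25.0
```

Descend 50 mm, then feel for the floor.

Emit:
send_rows(
  motion=[
    {"tx": 0.002, "ty": 0, "tz": 0.03, "rx": 0, "ry": 0, "rz": 0, "gripper": 1},
    {"tx": 0, "ty": 0, "tz": 0.03, "rx": 0, "ry": 0, "rz": 0, "gripper": 1},
    {"tx": 0, "ty": 0, "tz": 0.02, "rx": 0, "ry": 0, "rz": 0, "gripper": 1},
    {"tx": 0, "ty": 0, "tz": 0.014, "rx": 0, "ry": 0, "rz": 0, "gripper": 1},
    {"tx": 0, "ty": 0, "tz": 0.006, "rx": 0, "ry": 0, "rz": 0, "gripper": 1},
    {"tx": 0, "ty": 0, "tz": 0.006, "rx": 0, "ry": 0, "rz": 0, "gripper": 1},
    {"tx": 0, "ty": 0, "tz": 0, "rx": 0, "ry": 0, "rz": 0, "gripper": 1},
    {"tx": 0, "ty": 0, "tz": 0, "rx": 0, "ry": 0, "rz": 0, "gripper": 1},
  ],
)

```text
time_s: 10.32
ee_pos: [514.7, -146.4, 77.2]
ee_rot: [180.0, 0.0, 83.0]
force: [-0.2, 0.2, -2.6]
gripper_width: 33.2
gripper_force: 25.0
```

Emit:
send_rows(
  motion=[
    {"tx": 0, "ty": 0, "tz": 0.002, "rx": 0, "ry": 0, "rz": 0, "gripper": 1},
    {"tx": 0, "ty": 0, "tz": 0.001, "rx": 0, "ry": 0, "rz": 0, "gripper": 1},
    {"tx": 0, "ty": 0, "tz": 0, "rx": 0, "ry": 0, "rz": 0, "gripper": 1},
    {"tx": 0, "ty": 0, "tz": 0, "rx": 0, "ry": 0, "rz": 0, "gripper": 1},
  ],
)

```text
time_s: 10.82
ee_pos: [514.7, -146.3, 75.8]
ee_rot: [180.0, 0.0, 83.0]
force: [-0.3, 0.0, 3.0]
gripper_width: 33.4
gripper_force: 25.0
```

Contact felt. Release, rise, and set up for red.

Emit:
send_rows(
  motion=[
    {"tx": 0, "ty": 0, "tz": 0, "rx": 0, "ry": 0, "rz": 0, "gripper": -1},
    {"tx": 0, "ty": 0, "tz": 0, "rx": 0, "ry": 0, "rz": 0, "gripper": -1},
    {"tx": 0, "ty": 0, "tz": 0, "rx": 0, "ry": 0, "rz": 0, "gripper": -1},
    {"tx": 0, "ty": 0, "tz": 0, "rx": 0, "ry": 0, "rz": 0, "gripper": -1},
    {"tx": 0, "ty": 0, "tz": 0, "rx": 0, "ry": 0, "rz": 0, "gripper": -1},
    {"tx": 0, "ty": 0, "tz": -0.03, "rx": 0, "ry": 0, "rz": 0, "gripper": -1},
    {"tx": 0, "ty": 0, "tz": -0.06, "rx": 0, "ry": 0, "rz": 0, "gripper": -1},
    {"tx": 0, "ty": 0, "tz": -0.1, "rx": 0, "ry": 0, "rz": 0, "gripper": -1},
    {"tx": 0, "ty": 0, "tz": -0.1, "rx": 0, "ry": 0, "rz": 0, "gripper": -1},
    {"tx": 0, "ty": 0, "tz": -0.05, "rx": 0, "ry": 0, "rz": 0, "gripper": -1},
    {"tx": 0, "ty": 0, "tz": 0, "rx": 0, "ry": 0, "rz": 0, "gripper": -1},
  ],
)

```text
time_s: 12.2
ee_pos: [515.7, -146.6, 248.5]
ee_rot: [179.6, 0.1, 83.0]
force: [-0.3, -0.2, -1.0]
gripper_width: 91.2
gripper_force: 0.0
```

```bash
python3 - <<'E'
from h import *
g=grab('scene');cv2.imwrite('pics/s2.png',cv2.resize(g['frame'][80:310,140:400],None,fx=2.4,fy=2.4)[:,:,::-1])
go(549,203,130,136.2)
E
```

```text
rot first rz=-1.774 units; then t units [0.434  0.5518 0.2329] t=12.25 roll/pitch [1.7988e+02 1.0000e-02]
```

View pics/s2.png

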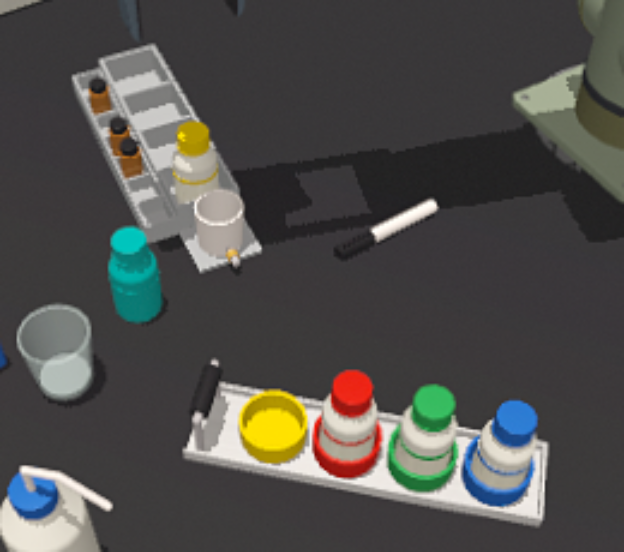

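The scene picture shows the yellow bottle upright next to the pot, in its own place, with the other three untouched.

Emit:
send_rows(
  motion=[
    {"tx": 0, "ty": 0, "tz": 0, "rx": 0, "ry": 0, "rz": -0.27, "gripper": -1},
    {"tx": 0, "ty": 0, "tz": 0, "rx": 0, "ry": 0, "rz": -0.3, "gripper": -1},
    {"tx": 0, "ty": 0, "tz": 0, "rx": 0, "ry": 0, "rz": -0.3, "gripper": -1},
    {"tx": 0, "ty": 0, "tz": 0, "rx": 0, "ry": 0, "rz": -0.3, "gripper": -1},
    {"tx": 0, "ty": 0, "tz": 0, "rx": 0, "ry": 0, "rz": -0.3, "gripper": -1},
    {"tx": 0, "ty": 0, "tz": 0, "rx": 0, "ry": 0, "rz": -0.3, "gripper": -1},
    {"tx": 0.07, "ty": 0.09, "tz": 0, "rx": 0, "ry": 0, "rz": 0, "gripper": -1},
    {"tx": 0.07, "ty": 0.09, "tz": 0, "rx": 0, "ry": 0, "rz": 0, "gripper": -1},
    {"tx": 0.07, "ty": 0.09, "tz": 0, "rx": 0, "ry": 0, "rz": 0, "gripper": -1},
    {"tx": 0.07, "ty": 0.09, "tz": 0, "rx": 0, "ry": 0, "rz": 0, "gripper": -1},
    {"tx": 0.07, "ty": 0.09, "tz": 0, "rx": 0, "ry": 0, "rz": 0, "gripper": -1},
    {"tx": 0.07, "ty": 0.09, "tz": 0, "rx": 0, "ry": 0, "rz": 0, "gripper": -1},
  ],
)

```text
time_s: 13.75
ee_pos: [549.6, 195.4, 243.7]
ee_rot: [-179.8, -0.1, 136.1]
force: [-0.2, 0.7, 0.9]
gripper_width: 91.1
gripper_force: 0.0
```

Emit:
send_rows(
  motion=[
    {"tx": 0.014, "ty": 0.012, "tz": 0.05, "rx": 0, "ry": 0, "rz": 0, "gripper": -1},
    {"tx": 0, "ty": 0, "tz": 0.09, "rx": 0, "ry": 0, "rz": 0, "gripper": -1},
    {"tx": 0, "ty": 0, "tz": 0.07, "rx": 0, "ry": 0, "rz": 0, "gripper": -1},
    {"tx": 0, "ty": 0, "tz": 0, "rx": 0, "ry": 0, "rz": 0, "gripper": -1},
    {"tx": 0, "ty": 0, "tz": 0, "rx": 0, "ry": 0, "rz": 0, "gripper": -1},
  ],
)

```text
time_s: 14.38
ee_pos: [550.1, 203.1, 141.1]
ee_rot: [180.0, 0.0, 136.1]
force: [-0.1, 0.1, 0.4]
gripper_width: 91.2
gripper_force: 0.0
```

```bash
python3 - <<'E'
from h import *
go(549,203,79,136.2)
E
```

```text
rot first rz=-0.004 units; then t units [ 0.0015 -0.0017  0.1241] t=14.38 roll/pitch [1.7996e+02 2.0000e-02]
```

Emit:
send_rows(
  motion=[
    {"tx": 0.001, "ty": -0.001, "tz": 0.05, "rx": 0, "ry": 0, "rz": 0, "gripper": -1},
    {"tx": 0, "ty": 0, "tz": 0.05, "rx": 0, "ry": 0, "rz": 0, "gripper": -1},
    {"tx": 0, "ty": 0, "tz": 0.024, "rx": 0, "ry": 0, "rz": 0, "gripper": -1},
    {"tx": 0, "ty": 0, "tz": 0, "rx": 0, "ry": 0, "rz": 0, "gripper": -1},
    {"tx": 0, "ty": 0, "tz": 0, "rx": 0, "ry": 0, "rz": 0, "gripper": 1},
    {"tx": 0, "ty": 0, "tz": 0, "rx": 0, "ry": 0, "rz": 0, "gripper": 1},
    {"tx": 0, "ty": 0, "tz": 0, "rx": 0, "ry": 0, "rz": 0, "gripper": 1},
    {"tx": 0, "ty": 0, "tz": 0, "rx": 0, "ry": 0, "rz": 0, "gripper": 1},
    {"tx": 0, "ty": 0, "tz": 0, "rx": 0, "ry": 0, "rz": 0, "gripper": 1},
    {"tx": 0, "ty": 0, "tz": 0, "rx": 0, "ry": 0, "rz": 0, "gripper": 1},
    {"tx": 0, "ty": 0, "tz": 0, "rx": 0, "ry": 0, "rz": 0, "gripper": 1},
    {"tx": 0, "ty": 0, "tz": 0, "rx": 0, "ry": 0, "rz": 0, "gripper": 1},
  ],
)

```text
time_s: 15.88
ee_pos: [548.9, 203.0, 78.4]
ee_rot: [-180.0, -0.0, 136.1]
force: [0.1, -1.1, -0.3]
gripper_width: 33.4
gripper_force: 25.0
```

Emit:
send_rows(
  motion=[
    {"tx": 0, "ty": 0, "tz": -0.02, "rx": 0, "ry": 0, "rz": 0, "gripper": 1},
    {"tx": 0, "ty": 0, "tz": -0.04, "rx": 0, "ry": 0, "rz": 0, "gripper": 1},
    {"tx": 0, "ty": 0, "tz": -0.06, "rx": 0, "ry": 0, "rz": 0, "gripper": 1},
    {"tx": 0, "ty": 0, "tz": -0.06, "rx": 0, "ry": 0, "rz": 0, "gripper": 1},
    {"tx": 0, "ty": 0, "tz": -0.06, "rx": 0, "ry": 0, "rz": 0, "gripper": 1},
    {"tx": 0, "ty": 0, "tz": -0.06, "rx": 0, "ry": 0, "rz": 0, "gripper": 1},
    {"tx": 0, "ty": 0, "tz": -0.06, "rx": 0, "ry": 0, "rz": 0, "gripper": 1},
    {"tx": 0, "ty": 0, "tz": -0.02, "rx": 0, "ry": 0, "rz": 0, "gripper": 1},
    {"tx": 0, "ty": 0, "tz": 0, "rx": 0, "ry": 0, "rz": 0, "gripper": 1},
  ],
)

```text
time_s: 17.0
ee_pos: [548.9, 203.0, 268.6]
ee_rot: [180.0, 0.0, 136.1]
force: [0.1, -0.3, -1.2]
gripper_width: 33.2
gripper_force: 25.0
```

```bash
python3 - <<'E'
from h import *
go(506.6,-213.7,130,83)
E
```

```text
rot first rz=1.769 units; then t units [-0.8375  0.0176  0.2772] t=17.00 roll/pitch [1.7997e+02 1.0000e-02]
```

Emit:
send_rows(
  motion=[
    {"tx": 0, "ty": 0, "tz": 0, "rx": 0, "ry": 0, "rz": 0.2, "gripper": 1},
    {"tx": 0, "ty": 0, "tz": 0, "rx": 0, "ry": 0, "rz": 0.33, "gripper": 1},
    {"tx": 0, "ty": 0, "tz": 0, "rx": 0, "ry": 0, "rz": 0.34, "gripper": 1},
    {"tx": 0, "ty": 0, "tz": 0, "rx": 0, "ry": 0, "rz": 0.34, "gripper": 1},
    {"tx": 0, "ty": 0, "tz": 0, "rx": 0, "ry": 0, "rz": 0.34, "gripper": 1},
    {"tx": 0, "ty": 0, "tz": 0, "rx": 0, "ry": 0, "rz": 0.22, "gripper": 1},
    {"tx": -0.03, "ty": 0.008, "tz": 0, "rx": 0, "ry": 0, "rz": 0, "gripper": 1},
    {"tx": -0.06, "ty": 0.01, "tz": 0, "rx": 0, "ry": 0, "rz": 0, "gripper": 1},
    {"tx": -0.09, "ty": 0, "tz": 0, "rx": 0, "ry": 0, "rz": 0, "gripper": 1},
    {"tx": -0.09, "ty": 0, "tz": 0, "rx": 0, "ry": 0, "rz": 0, "gripper": 1},
    {"tx": -0.09, "ty": 0, "tz": 0, "rx": 0, "ry": 0, "rz": 0, "gripper": 1},
    {"tx": -0.09, "ty": 0, "tz": 0, "rx": 0, "ry": 0, "rz": 0, "gripper": 1},
  ],
)

```text
time_s: 18.5
ee_pos: [529.4, -23.8, 267.6]
ee_rot: [-179.9, 0.0, 83.1]
force: [0.4, 0.1, -1.6]
gripper_width: 33.2
gripper_force: 25.0
```

Emit:
send_rows(
  motion=[
    {"tx": -0.09, "ty": 0, "tz": 0, "rx": 0, "ry": 0, "rz": 0, "gripper": 1},
    {"tx": -0.09, "ty": 0, "tz": 0, "rx": 0, "ry": 0, "rz": 0, "gripper": 1},
    {"tx": -0.09, "ty": 0, "tz": 0, "rx": 0, "ry": 0, "rz": 0, "gripper": 1},
    {"tx": -0.07, "ty": 0, "tz": 0, "rx": 0, "ry": 0, "rz": 0, "gripper": 1},
    {"tx": -0.048, "ty": 0, "tz": 0, "rx": 0, "ry": 0, "rz": 0, "gripper": 1},
    {"tx": 0, "ty": 0, "tz": 0.05, "rx": 0, "ry": 0, "rz": 0, "gripper": 1},
    {"tx": 0, "ty": 0, "tz": 0.07, "rx": 0, "ry": 0, "rz": 0, "gripper": 1},
    {"tx": 0, "ty": 0, "tz": 0.07, "rx": 0, "ry": 0, "rz": 0, "gripper": 1},
    {"tx": 0, "ty": 0, "tz": 0.06, "rx": 0, "ry": 0, "rz": 0, "gripper": 1},
    {"tx": 0, "ty": 0, "tz": 0, "rx": 0, "ry": 0, "rz": 0, "gripper": 1},
    {"tx": 0, "ty": 0, "tz": 0, "rx": 0, "ry": 0, "rz": 0, "gripper": 1},
  ],
)

```text
time_s: 19.88
ee_pos: [507.0, -214.6, 144.3]
ee_rot: [179.9, 0.0, 83.0]
force: [0.8, 0.0, -2.1]
gripper_width: 33.5
gripper_force: 25.0
```

```bash
python3 - <<'E'
from h import *
go(506.6,-213.7,77,83)
E
```

```text
rot first rz=0.000 units; then t units [ 0.0018 -0.0011  0.1346] t=19.88 roll/pitch [1.7993e+02 3.0000e-02]
```

Emit:
send_rows(
  motion=[
    {"tx": 0.002, "ty": -0.001, "tz": 0.03, "rx": 0, "ry": 0, "rz": 0, "gripper": 1},
    {"tx": 0, "ty": 0, "tz": 0.04, "rx": 0, "ry": 0, "rz": 0, "gripper": 1},
    {"tx": 0, "ty": 0, "tz": 0.03, "rx": 0, "ry": 0, "rz": 0, "gripper": 1},
    {"tx": 0, "ty": 0, "tz": 0.02, "rx": 0, "ry": 0, "rz": 0, "gripper": 1},
    {"tx": 0, "ty": 0, "tz": 0.008, "rx": 0, "ry": 0, "rz": 0, "gripper": 1},
    {"tx": 0, "ty": 0, "tz": 0.005, "rx": 0, "ry": 0, "rz": 0, "gripper": 1},
    {"tx": 0, "ty": 0, "tz": 0.002, "rx": 0, "ry": 0, "rz": 0, "gripper": 1},
    {"tx": 0, "ty": 0, "tz": 0.002, "rx": 0, "ry": 0, "rz": 0, "gripper": 1},
    {"tx": 0, "ty": 0, "tz": 0, "rx": 0, "ry": 0, "rz": 0, "gripper": 1},
    {"tx": 0, "ty": 0, "tz": 0, "rx": 0, "ry": 0, "rz": 0, "gripper": 1},
  ],
)

```text
time_s: 21.12
ee_pos: [506.6, -213.0, 75.4]
ee_rot: [179.9, 0.0, 83.0]
force: [-0.6, 0.5, 1.1]
gripper_width: 33.6
gripper_force: 25.0
```

Emit:
send_rows(
  motion=[
    {"tx": 0, "ty": 0, "tz": 0.001, "rx": 0, "ry": 0, "rz": 0, "gripper": 1},
    {"tx": 0, "ty": 0, "tz": 0, "rx": 0, "ry": 0, "rz": 0, "gripper": -1},
    {"tx": 0, "ty": 0, "tz": 0, "rx": 0, "ry": 0, "rz": 0, "gripper": -1},
    {"tx": 0, "ty": 0, "tz": 0, "rx": 0, "ry": 0, "rz": 0, "gripper": -1},
    {"tx": 0, "ty": 0, "tz": 0, "rx": 0, "ry": 0, "rz": 0, "gripper": -1},
    {"tx": 0, "ty": 0, "tz": 0, "rx": 0, "ry": 0, "rz": 0, "gripper": -1},
    {"tx": 0, "ty": 0, "tz": -0.03, "rx": 0, "ry": 0, "rz": 0, "gripper": -1},
    {"tx": 0, "ty": 0, "tz": -0.06, "rx": 0, "ry": 0, "rz": 0, "gripper": -1},
    {"tx": 0, "ty": 0, "tz": -0.1, "rx": 0, "ry": 0, "rz": 0, "gripper": -1},
    {"tx": 0, "ty": 0, "tz": -0.1, "rx": 0, "ry": 0, "rz": 0, "gripper": -1},
    {"tx": 0, "ty": 0, "tz": -0.05, "rx": 0, "ry": 0, "rz": 0, "gripper": -1},
    {"tx": 0, "ty": 0, "tz": 0, "rx": 0, "ry": 0, "rz": 0, "gripper": -1},
  ],
)

```text
time_s: 22.62
ee_pos: [507.4, -213.4, 247.5]
ee_rot: [179.7, 0.1, 83.0]
force: [-0.5, -0.5, -0.3]
gripper_width: 91.1
gripper_force: 0.0
```

```bash
python3 - <<'E'
from h import *
go(499.8,249.8,140,136.2)
E
```

```text
rot first rz=-1.774 units; then t units [0.6521 0.6581 0.2149] t=22.62 roll/pitch [1.7966e+02 1.0000e-01]
```

Emit:
send_rows(
  motion=[
    {"tx": 0, "ty": 0, "tz": 0, "rx": 0, "ry": 0, "rz": -0.354, "gripper": -1},
    {"tx": 0, "ty": 0, "tz": 0, "rx": 0, "ry": 0, "rz": -0.355, "gripper": -1},
    {"tx": 0, "ty": 0, "tz": 0, "rx": 0, "ry": 0, "rz": -0.355, "gripper": -1},
    {"tx": 0, "ty": 0, "tz": 0, "rx": 0, "ry": 0, "rz": -0.355, "gripper": -1},
    {"tx": 0, "ty": 0, "tz": 0, "rx": 0, "ry": 0, "rz": -0.355, "gripper": -1},
    {"tx": 0.08, "ty": 0.08, "tz": 0, "rx": 0, "ry": 0, "rz": 0, "gripper": -1},
    {"tx": 0.08, "ty": 0.08, "tz": 0, "rx": 0, "ry": 0, "rz": 0, "gripper": -1},
    {"tx": 0.08, "ty": 0.08, "tz": 0, "rx": 0, "ry": 0, "rz": 0, "gripper": -1},
    {"tx": 0.08, "ty": 0.08, "tz": 0, "rx": 0, "ry": 0, "rz": 0, "gripper": -1},
    {"tx": 0.08, "ty": 0.08, "tz": 0, "rx": 0, "ry": 0, "rz": 0, "gripper": -1},
    {"tx": 0.08, "ty": 0.08, "tz": 0, "rx": 0, "ry": 0, "rz": 0, "gripper": -1},
    {"tx": 0.08, "ty": 0.08, "tz": 0, "rx": 0, "ry": 0, "rz": 0, "gripper": -1},
  ],
)

```text
time_s: 24.12
ee_pos: [496.9, 184.5, 243.1]
ee_rot: [-179.9, -0.1, 136.2]
force: [-0.4, 0.3, 0.6]
gripper_width: 91.4
gripper_force: 0.0
```

Emit:
send_rows(
  motion=[
    {"tx": 0.08, "ty": 0.08, "tz": 0, "rx": 0, "ry": 0, "rz": 0, "gripper": -1},
    {"tx": 0.012, "ty": 0.018, "tz": 0.05, "rx": 0, "ry": 0, "rz": 0, "gripper": -1},
    {"tx": 0, "ty": 0, "tz": 0.09, "rx": 0, "ry": 0, "rz": 0, "gripper": -1},
    {"tx": 0, "ty": 0, "tz": 0.07, "rx": 0, "ry": 0, "rz": 0, "gripper": -1},
    {"tx": 0, "ty": 0, "tz": 0, "rx": 0, "ry": 0, "rz": 0, "gripper": -1},
    {"tx": 0, "ty": 0, "tz": 0, "rx": 0, "ry": 0, "rz": 0, "gripper": -1},
  ],
)

```text
time_s: 24.88
ee_pos: [499.2, 250.4, 140.2]
ee_rot: [179.9, 0.0, 136.2]
force: [0.5, -0.1, 1.1]
gripper_width: 91.1
gripper_force: 0.0
```

```bash
python3 - <<'E'
from h import *
go(499.8,249.8,78.5,136.2)
E
```

```text
rot first rz=-0.000 units; then t units [-1.600e-03 -1.000e-04  1.234e-01] t=24.88 roll/pitch [1.7994e+02 2.0000e-02]
```

Emit:
send_rows(
  motion=[
    {"tx": -0.001, "ty": 0, "tz": 0.05, "rx": 0, "ry": 0, "rz": 0, "gripper": -1},
    {"tx": 0, "ty": 0, "tz": 0.05, "rx": 0, "ry": 0, "rz": 0, "gripper": -1},
    {"tx": 0, "ty": 0, "tz": 0.024, "rx": 0, "ry": 0, "rz": 0, "gripper": -1},
    {"tx": 0, "ty": 0, "tz": 0, "rx": 0, "ry": 0, "rz": 0, "gripper": -1},
    {"tx": 0, "ty": 0, "tz": 0, "rx": 0, "ry": 0, "rz": 0, "gripper": 1},
    {"tx": 0, "ty": 0, "tz": 0, "rx": 0, "ry": 0, "rz": 0, "gripper": 1},
    {"tx": 0, "ty": 0, "tz": 0, "rx": 0, "ry": 0, "rz": 0, "gripper": 1},
    {"tx": 0, "ty": 0, "tz": 0, "rx": 0, "ry": 0, "rz": 0, "gripper": 1},
    {"tx": 0, "ty": 0, "tz": 0, "rx": 0, "ry": 0, "rz": 0, "gripper": 1},
    {"tx": 0, "ty": 0, "tz": 0, "rx": 0, "ry": 0, "rz": 0, "gripper": 1},
    {"tx": 0, "ty": 0, "tz": 0, "rx": 0, "ry": 0, "rz": 0, "gripper": 1},
    {"tx": 0, "ty": 0, "tz": 0, "rx": 0, "ry": 0, "rz": 0, "gripper": 1},
  ],
)

```text
time_s: 26.38
ee_pos: [499.0, 249.8, 77.4]
ee_rot: [-180.0, -0.0, 136.2]
force: [-0.4, -0.1, 0.2]
gripper_width: 33.6
gripper_force: 25.0
```

Emit:
send_rows(
  motion=[
    {"tx": 0, "ty": 0, "tz": -0.02, "rx": 0, "ry": 0, "rz": 0, "gripper": 1},
    {"tx": 0, "ty": 0, "tz": -0.04, "rx": 0, "ry": 0, "rz": 0, "gripper": 1},
    {"tx": 0, "ty": 0, "tz": -0.06, "rx": 0, "ry": 0, "rz": 0, "gripper": 1},
    {"tx": 0, "ty": 0, "tz": -0.06, "rx": 0, "ry": 0, "rz": 0, "gripper": 1},
    {"tx": 0, "ty": 0, "tz": -0.06, "rx": 0, "ry": 0, "rz": 0, "gripper": 1},
    {"tx": 0, "ty": 0, "tz": -0.06, "rx": 0, "ry": 0, "rz": 0, "gripper": 1},
    {"tx": 0, "ty": 0, "tz": -0.06, "rx": 0, "ry": 0, "rz": 0, "gripper": 1},
    {"tx": 0, "ty": 0, "tz": -0.02, "rx": 0, "ry": 0, "rz": 0, "gripper": 1},
    {"tx": 0, "ty": 0, "tz": 0, "rx": 0, "ry": 0, "rz": 0, "gripper": 1},
  ],
)

```text
time_s: 27.5
ee_pos: [499.0, 249.9, 267.6]
ee_rot: [180.0, 0.0, 136.2]
force: [0.2, -0.2, -2.3]
gripper_width: 33.5
gripper_force: 25.0
```

```bash
python3 - <<'E'
from h import *
go(498.3,-281.2,130,83)
E
```

```text
rot first rz=1.774 units; then t units [-1.0544  0.128   0.2752] t=27.50 roll/pitch [1.7997e+02 1.0000e-02]
```

Emit:
send_rows(
  motion=[
    {"tx": 0, "ty": 0, "tz": 0, "rx": 0, "ry": 0, "rz": 0.2, "gripper": 1},
    {"tx": 0, "ty": 0, "tz": 0, "rx": 0, "ry": 0, "rz": 0.33, "gripper": 1},
    {"tx": 0, "ty": 0, "tz": 0, "rx": 0, "ry": 0, "rz": 0.34, "gripper": 1},
    {"tx": 0, "ty": 0, "tz": 0, "rx": 0, "ry": 0, "rz": 0.34, "gripper": 1},
    {"tx": 0, "ty": 0, "tz": 0, "rx": 0, "ry": 0, "rz": 0.34, "gripper": 1},
    {"tx": 0, "ty": 0, "tz": 0, "rx": 0, "ry": 0, "rz": 0.224, "gripper": 1},
    {"tx": -0.04, "ty": 0.008, "tz": 0, "rx": 0, "ry": 0, "rz": 0, "gripper": 1},
    {"tx": -0.07, "ty": 0.02, "tz": 0, "rx": 0, "ry": 0, "rz": 0, "gripper": 1},
    {"tx": -0.09, "ty": 0.02, "tz": 0, "rx": 0, "ry": 0, "rz": 0, "gripper": 1},
    {"tx": -0.09, "ty": 0.02, "tz": 0, "rx": 0, "ry": 0, "rz": 0, "gripper": 1},
    {"tx": -0.09, "ty": 0.02, "tz": 0, "rx": 0, "ry": 0, "rz": 0, "gripper": 1},
    {"tx": -0.09, "ty": 0.02, "tz": 0, "rx": 0, "ry": 0, "rz": 0, "gripper": 1},
  ],
)

```text
time_s: 29.0
ee_pos: [523.0, 7.4, 266.6]
ee_rot: [-179.9, 0.0, 83.1]
force: [0.5, 0.2, -1.4]
gripper_width: 33.4
gripper_force: 25.0
```

Emit:
send_rows(
  motion=[
    {"tx": -0.09, "ty": 0.02, "tz": 0, "rx": 0, "ry": 0, "rz": 0, "gripper": 1},
    {"tx": -0.09, "ty": 0, "tz": 0, "rx": 0, "ry": 0, "rz": 0, "gripper": 1},
    {"tx": -0.09, "ty": 0, "tz": 0, "rx": 0, "ry": 0, "rz": 0, "gripper": 1},
    {"tx": -0.09, "ty": 0, "tz": 0, "rx": 0, "ry": 0, "rz": 0, "gripper": 1},
    {"tx": -0.09, "ty": 0, "tz": 0, "rx": 0, "ry": 0, "rz": 0, "gripper": 1},
    {"tx": -0.08, "ty": 0, "tz": 0, "rx": 0, "ry": 0, "rz": 0, "gripper": 1},
    {"tx": -0.054, "ty": 0, "tz": 0, "rx": 0, "ry": 0, "rz": 0, "gripper": 1},
    {"tx": 0, "ty": 0, "tz": 0.05, "rx": 0, "ry": 0, "rz": 0, "gripper": 1},
    {"tx": 0, "ty": 0, "tz": 0.08, "rx": 0, "ry": 0, "rz": 0, "gripper": 1},
    {"tx": 0, "ty": 0, "tz": 0.08, "rx": 0, "ry": 0, "rz": 0, "gripper": 1},
    {"tx": 0, "ty": 0, "tz": 0.04, "rx": 0, "ry": 0, "rz": 0, "gripper": 1},
    {"tx": 0, "ty": 0, "tz": 0, "rx": 0, "ry": 0, "rz": 0, "gripper": 1},
  ],
)

```text
time_s: 30.5
ee_pos: [495.9, -280.8, 140.1]
ee_rot: [-179.7, -0.1, 83.0]
force: [0.2, -1.0, -1.6]
gripper_width: 33.6
gripper_force: 25.0
```

```bash
python3 - <<'E'
from h import *
go(498.3,-281.2,74.5,83)
E
```

```text
rot first rz=0.001 units; then t units [-0.0002  0.0049  0.1312] t=30.50 roll/pitch [-1.7968e+02 -1.2000e-01]
```

Emit:
send_rows(
  motion=[
    {"tx": 0, "ty": 0.002, "tz": 0.03, "rx": 0, "ry": 0, "rz": 0, "gripper": 1},
    {"tx": 0, "ty": 0, "tz": 0.04, "rx": 0, "ry": 0, "rz": 0, "gripper": 1},
    {"tx": 0, "ty": 0, "tz": 0.03, "rx": 0, "ry": 0, "rz": 0, "gripper": 1},
    {"tx": 0, "ty": 0, "tz": 0.02, "rx": 0, "ry": 0, "rz": 0, "gripper": 1},
    {"tx": 0, "ty": 0, "tz": 0.008, "rx": 0, "ry": 0, "rz": 0, "gripper": 1},
    {"tx": 0, "ty": 0, "tz": 0.002, "rx": 0, "ry": 0, "rz": 0, "gripper": 1},
    {"tx": 0, "ty": 0, "tz": 0, "rx": 0, "ry": 0, "rz": 0, "gripper": 1},
    {"tx": 0, "ty": 0, "tz": 0, "rx": 0, "ry": 0, "rz": 0, "gripper": 1},
  ],
)

```text
time_s: 31.5
ee_pos: [499.5, -281.3, 77.9]
ee_rot: [179.9, 0.0, 83.0]
force: [1.0, 0.4, -0.7]
gripper_width: 33.3
gripper_force: 25.0
```

Emit:
send_rows(
  motion=[
    {"tx": 0, "ty": -0.002, "tz": 0.003, "rx": 0, "ry": 0, "rz": 0, "gripper": 1},
    {"tx": 0, "ty": 0, "tz": 0.002, "rx": 0, "ry": 0, "rz": 0, "gripper": 1},
    {"tx": 0, "ty": 0, "tz": 0.002, "rx": 0, "ry": 0, "rz": 0, "gripper": 1},
    {"tx": 0, "ty": 0, "tz": 0, "rx": 0, "ry": 0, "rz": 0, "gripper": 1},
    {"tx": 0, "ty": 0, "tz": 0, "rx": 0, "ry": 0, "rz": 0, "gripper": 1},
  ],
)

```text
time_s: 32.12
ee_pos: [498.2, -281.1, 74.4]
ee_rot: [180.0, 0.0, 83.0]
force: [-1.7, 0.4, 4.2]
gripper_width: 33.0
gripper_force: 25.0
```

Contact. Release and rise.

Emit:
send_rows(
  motion=[
    {"tx": 0, "ty": 0, "tz": 0, "rx": 0, "ry": 0, "rz": 0, "gripper": -1},
    {"tx": 0, "ty": 0, "tz": 0, "rx": 0, "ry": 0, "rz": 0, "gripper": -1},
    {"tx": 0, "ty": 0, "tz": 0, "rx": 0, "ry": 0, "rz": 0, "gripper": -1},
    {"tx": 0, "ty": 0, "tz": 0, "rx": 0, "ry": 0, "rz": 0, "gripper": -1},
    {"tx": 0, "ty": 0, "tz": 0, "rx": 0, "ry": 0, "rz": 0, "gripper": -1},
    {"tx": 0, "ty": 0, "tz": -0.03, "rx": 0, "ry": 0, "rz": 0, "gripper": -1},
    {"tx": 0, "ty": 0, "tz": -0.06, "rx": 0, "ry": 0, "rz": 0, "gripper": -1},
    {"tx": 0, "ty": 0, "tz": -0.1, "rx": 0, "ry": 0, "rz": 0, "gripper": -1},
    {"tx": 0, "ty": 0, "tz": -0.1, "rx": 0, "ry": 0, "rz": 0, "gripper": -1},
    {"tx": 0, "ty": 0, "tz": -0.05, "rx": 0, "ry": 0, "rz": 0, "gripper": -1},
    {"tx": 0, "ty": 0, "tz": 0, "rx": 0, "ry": 0, "rz": 0, "gripper": -1},
    {"tx": 0, "ty": 0, "tz": 0, "rx": 0, "ry": 0, "rz": 0, "gripper": -1},
  ],
)

```text
time_s: 33.62
ee_pos: [497.6, -280.6, 243.0]
ee_rot: [-179.9, -0.0, 83.0]
force: [-0.1, -0.2, -0.5]
gripper_width: 91.2
gripper_force: 0.0
```

```bash
python3 - <<'E'
from h import *
go(450.8,297,140,136.2)
E
```

```text
rot first rz=-1.774 units; then t units [0.8671 0.769  0.206 ] t=33.62 roll/pitch [-1.7991e+02 -5.0000e-02]
```

Emit:
send_rows(
  motion=[
    {"tx": 0, "ty": 0, "tz": 0, "rx": 0, "ry": 0, "rz": -0.354, "gripper": -1},
    {"tx": 0, "ty": 0, "tz": 0, "rx": 0, "ry": 0, "rz": -0.355, "gripper": -1},
    {"tx": 0, "ty": 0, "tz": 0, "rx": 0, "ry": 0, "rz": -0.355, "gripper": -1},
    {"tx": 0, "ty": 0, "tz": 0, "rx": 0, "ry": 0, "rz": -0.355, "gripper": -1},
    {"tx": 0, "ty": 0, "tz": 0, "rx": 0, "ry": 0, "rz": -0.355, "gripper": -1},
    {"tx": 0.086, "ty": 0.076, "tz": 0, "rx": 0, "ry": 0, "rz": 0, "gripper": -1},
    {"tx": 0.086, "ty": 0.076, "tz": 0, "rx": 0, "ry": 0, "rz": 0, "gripper": -1},
    {"tx": 0.086, "ty": 0.076, "tz": 0, "rx": 0, "ry": 0, "rz": 0, "gripper": -1},
    {"tx": 0.086, "ty": 0.076, "tz": 0, "rx": 0, "ry": 0, "rz": 0, "gripper": -1},
    {"tx": 0.086, "ty": 0.076, "tz": 0, "rx": 0, "ry": 0, "rz": 0, "gripper": -1},
    {"tx": 0.086, "ty": 0.076, "tz": 0, "rx": 0, "ry": 0, "rz": 0, "gripper": -1},
    {"tx": 0.086, "ty": 0.076, "tz": 0, "rx": 0, "ry": 0, "rz": 0, "gripper": -1},
  ],
)

```text
time_s: 35.12
ee_pos: [463.8, 120.9, 242.3]
ee_rot: [-179.9, -0.1, 136.2]
force: [0.3, -0.2, -0.1]
gripper_width: 91.3
gripper_force: 0.0
```

Emit:
send_rows(
  motion=[
    {"tx": 0.086, "ty": 0.076, "tz": 0, "rx": 0, "ry": 0, "rz": 0, "gripper": -1},
    {"tx": 0.086, "ty": 0.076, "tz": 0, "rx": 0, "ry": 0, "rz": 0, "gripper": -1},
    {"tx": 0.086, "ty": 0.076, "tz": 0, "rx": 0, "ry": 0, "rz": 0, "gripper": -1},
    {"tx": 0.007, "ty": 0.009, "tz": 0.05, "rx": 0, "ry": 0, "rz": 0, "gripper": -1},
    {"tx": 0, "ty": 0, "tz": 0.09, "rx": 0, "ry": 0, "rz": 0, "gripper": -1},
    {"tx": 0, "ty": 0, "tz": 0.06, "rx": 0, "ry": 0, "rz": 0, "gripper": -1},
    {"tx": 0, "ty": 0, "tz": 0, "rx": 0, "ry": 0, "rz": 0, "gripper": -1},
    {"tx": 0, "ty": 0, "tz": 0, "rx": 0, "ry": 0, "rz": 0, "gripper": -1},
  ],
)

```text
time_s: 36.12
ee_pos: [451.8, 296.7, 144.4]
ee_rot: [180.0, 0.0, 136.2]
force: [0.3, -0.7, 0.0]
gripper_width: 91.5
gripper_force: 0.0
```

```bash
python3 - <<'E'
from h import *
go(450.8,297,78.5,136.2)
E
```

```text
rot first rz=-0.000 units; then t units [ 0.0018 -0.001   0.1318] t=36.12 roll/pitch [179.97   0.  ]
```

Emit:
send_rows(
  motion=[
    {"tx": 0.001, "ty": -0.001, "tz": 0.05, "rx": 0, "ry": 0, "rz": 0, "gripper": -1},
    {"tx": 0, "ty": 0, "tz": 0.05, "rx": 0, "ry": 0, "rz": 0, "gripper": -1},
    {"tx": 0, "ty": 0, "tz": 0.031, "rx": 0, "ry": 0, "rz": 0, "gripper": -1},
    {"tx": 0, "ty": 0, "tz": 0, "rx": 0, "ry": 0, "rz": 0, "gripper": -1},
    {"tx": 0, "ty": 0, "tz": 0, "rx": 0, "ry": 0, "rz": 0, "gripper": 1},
    {"tx": 0, "ty": 0, "tz": 0, "rx": 0, "ry": 0, "rz": 0, "gripper": 1},
    {"tx": 0, "ty": 0, "tz": 0, "rx": 0, "ry": 0, "rz": 0, "gripper": 1},
    {"tx": 0, "ty": 0, "tz": 0, "rx": 0, "ry": 0, "rz": 0, "gripper": 1},
    {"tx": 0, "ty": 0, "tz": 0, "rx": 0, "ry": 0, "rz": 0, "gripper": 1},
    {"tx": 0, "ty": 0, "tz": 0, "rx": 0, "ry": 0, "rz": 0, "gripper": 1},
    {"tx": 0, "ty": 0, "tz": 0, "rx": 0, "ry": 0, "rz": 0, "gripper": 1},
    {"tx": 0, "ty": 0, "tz": 0, "rx": 0, "ry": 0, "rz": 0, "gripper": 1},
  ],
)

```text
time_s: 37.62
ee_pos: [450.7, 296.5, 78.4]
ee_rot: [-180.0, -0.0, 136.2]
force: [-0.0, -0.2, 0.2]
gripper_width: 33.5
gripper_force: 25.0
```

Emit:
send_rows(
  motion=[
    {"tx": 0, "ty": 0, "tz": -0.02, "rx": 0, "ry": 0, "rz": 0, "gripper": 1},
    {"tx": 0, "ty": 0, "tz": -0.04, "rx": 0, "ry": 0, "rz": 0, "gripper": 1},
    {"tx": 0, "ty": 0, "tz": -0.06, "rx": 0, "ry": 0, "rz": 0, "gripper": 1},
    {"tx": 0, "ty": 0, "tz": -0.06, "rx": 0, "ry": 0, "rz": 0, "gripper": 1},
    {"tx": 0, "ty": 0, "tz": -0.06, "rx": 0, "ry": 0, "rz": 0, "gripper": 1},
    {"tx": 0, "ty": 0, "tz": -0.06, "rx": 0, "ry": 0, "rz": 0, "gripper": 1},
    {"tx": 0, "ty": 0, "tz": -0.06, "rx": 0, "ry": 0, "rz": 0, "gripper": 1},
    {"tx": 0, "ty": 0, "tz": -0.02, "rx": 0, "ry": 0, "rz": 0, "gripper": 1},
    {"tx": 0, "ty": 0, "tz": 0, "rx": 0, "ry": 0, "rz": 0, "gripper": 1},
  ],
)

```text
time_s: 38.75
ee_pos: [450.7, 296.5, 268.7]
ee_rot: [180.0, 0.0, 136.2]
force: [-0.3, -0.1, -1.6]
gripper_width: 33.3
gripper_force: 25.0
```

```bash
python3 - <<'E'
from h import *
go(490,-348.7,140,83)
E
```

```text
rot first rz=1.773 units; then t units [-1.2712  0.2353  0.2573] t=38.75 roll/pitch [1.7996e+02 1.0000e-02]
```

Emit:
send_rows(
  motion=[
    {"tx": 0, "ty": 0, "tz": 0, "rx": 0, "ry": 0, "rz": 0.2, "gripper": 1},
    {"tx": 0, "ty": 0, "tz": 0, "rx": 0, "ry": 0, "rz": 0.33, "gripper": 1},
    {"tx": 0, "ty": 0, "tz": 0, "rx": 0, "ry": 0, "rz": 0.34, "gripper": 1},
    {"tx": 0, "ty": 0, "tz": 0, "rx": 0, "ry": 0, "rz": 0.34, "gripper": 1},
    {"tx": 0, "ty": 0, "tz": 0, "rx": 0, "ry": 0, "rz": 0.34, "gripper": 1},
    {"tx": 0, "ty": 0, "tz": 0, "rx": 0, "ry": 0, "rz": 0.223, "gripper": 1},
    {"tx": -0.04, "ty": 0.005, "tz": 0, "rx": 0, "ry": 0, "rz": 0, "gripper": 1},
    {"tx": -0.07, "ty": 0.02, "tz": 0, "rx": 0, "ry": 0, "rz": 0, "gripper": 1},
    {"tx": -0.09, "ty": 0.02, "tz": 0, "rx": 0, "ry": 0, "rz": 0, "gripper": 1},
    {"tx": -0.09, "ty": 0.02, "tz": 0, "rx": 0, "ry": 0, "rz": 0, "gripper": 1},
    {"tx": -0.09, "ty": 0.02, "tz": 0, "rx": 0, "ry": 0, "rz": 0, "gripper": 1},
    {"tx": -0.09, "ty": 0.02, "tz": 0, "rx": 0, "ry": 0, "rz": 0, "gripper": 1},
  ],
)

```text
time_s: 40.25
ee_pos: [473.1, 54.2, 267.7]
ee_rot: [-179.9, 0.1, 83.1]
force: [1.1, -0.2, -1.8]
gripper_width: 33.2
gripper_force: 25.0
```

Emit:
send_rows(
  motion=[
    {"tx": -0.09, "ty": 0.02, "tz": 0, "rx": 0, "ry": 0, "rz": 0, "gripper": 1},
    {"tx": -0.09, "ty": 0.02, "tz": 0, "rx": 0, "ry": 0, "rz": 0, "gripper": 1},
    {"tx": -0.09, "ty": 0.02, "tz": 0, "rx": 0, "ry": 0, "rz": 0, "gripper": 1},
    {"tx": -0.09, "ty": 0.02, "tz": 0, "rx": 0, "ry": 0, "rz": 0, "gripper": 1},
    {"tx": -0.09, "ty": 0.02, "tz": 0, "rx": 0, "ry": 0, "rz": 0, "gripper": 1},
    {"tx": -0.09, "ty": 0.02, "tz": 0, "rx": 0, "ry": 0, "rz": 0, "gripper": 1},
    {"tx": -0.09, "ty": 0.01, "tz": 0, "rx": 0, "ry": 0, "rz": 0, "gripper": 1},
    {"tx": -0.09, "ty": 0, "tz": 0, "rx": 0, "ry": 0, "rz": 0, "gripper": 1},
    {"tx": -0.05, "ty": 0, "tz": 0, "rx": 0, "ry": 0, "rz": 0, "gripper": 1},
    {"tx": -0.031, "ty": 0, "tz": 0, "rx": 0, "ry": 0, "rz": 0, "gripper": 1},
    {"tx": 0, "ty": 0, "tz": 0.05, "rx": 0, "ry": 0, "rz": 0, "gripper": 1},
    {"tx": 0, "ty": 0, "tz": 0.08, "rx": 0, "ry": 0, "rz": 0, "gripper": 1},
  ],
)

```text
time_s: 41.75
ee_pos: [490.0, -349.1, 203.7]
ee_rot: [179.9, 0.1, 83.1]
force: [-0.1, 0.1, -1.8]
gripper_width: 33.4
gripper_force: 25.0
```

Emit:
send_rows(
  motion=[
    {"tx": 0, "ty": 0, "tz": 0.08, "rx": 0, "ry": 0, "rz": 0, "gripper": 1},
    {"tx": 0, "ty": 0, "tz": 0.03, "rx": 0, "ry": 0, "rz": 0, "gripper": 1},
    {"tx": 0, "ty": 0, "tz": 0, "rx": 0, "ry": 0, "rz": 0, "gripper": 1},
    {"tx": 0, "ty": 0, "tz": 0, "rx": 0, "ry": 0, "rz": 0, "gripper": 1},
    {"tx": 0, "ty": 0, "tz": 0, "rx": 0, "ry": 0, "rz": 0, "gripper": 1},
  ],
)

```text
time_s: 42.38
ee_pos: [490.8, -349.1, 150.1]
ee_rot: [179.8, 0.1, 83.0]
force: [-0.3, -0.3, -0.7]
gripper_width: 33.0
gripper_force: 25.0
```

```bash
python3 - <<'E'
from h import *
go(490,-348.7,75.4,83)
E
```

```text
rot first rz=0.001 units; then t units [ 0.0005 -0.0018  0.1494] t=42.38 roll/pitch [1.7984e+02 8.0000e-02]
```

Emit:
send_rows(
  motion=[
    {"tx": 0, "ty": -0.001, "tz": 0.04, "rx": 0, "ry": 0, "rz": 0, "gripper": 1},
    {"tx": 0, "ty": 0, "tz": 0.05, "rx": 0, "ry": 0, "rz": 0, "gripper": 1},
    {"tx": 0, "ty": 0, "tz": 0.03, "rx": 0, "ry": 0, "rz": 0, "gripper": 1},
    {"tx": 0, "ty": 0, "tz": 0.015, "rx": 0, "ry": 0, "rz": 0, "gripper": 1},
    {"tx": 0, "ty": 0, "tz": 0.006, "rx": 0, "ry": 0, "rz": 0, "gripper": 1},
    {"tx": 0, "ty": 0, "tz": 0.003, "rx": 0, "ry": 0, "rz": 0, "gripper": 1},
    {"tx": 0, "ty": 0, "tz": 0, "rx": 0, "ry": 0, "rz": 0, "gripper": 1},
    {"tx": 0, "ty": 0, "tz": 0, "rx": 0, "ry": 0, "rz": 0, "gripper": 1},
  ],
)

```text
time_s: 43.38
ee_pos: [489.8, -348.6, 76.8]
ee_rot: [180.0, 0.0, 83.0]
force: [0.8, -0.3, -1.5]
gripper_width: 33.3
gripper_force: 25.0
```

Emit:
send_rows(
  motion=[
    {"tx": 0, "ty": 0, "tz": 0.002, "rx": 0, "ry": 0, "rz": 0, "gripper": 1},
    {"tx": 0, "ty": 0, "tz": 0.001, "rx": 0, "ry": 0, "rz": 0, "gripper": 1},
    {"tx": 0, "ty": 0, "tz": 0, "rx": 0, "ry": 0, "rz": 0, "gripper": 1},
    {"tx": 0, "ty": 0, "tz": 0, "rx": 0, "ry": 0, "rz": 0, "gripper": 1},
  ],
)

```text
time_s: 43.88
ee_pos: [489.7, -348.6, 75.4]
ee_rot: [180.0, 0.0, 83.0]
force: [-1.1, 0.5, 5.0]
gripper_width: 33.4
gripper_force: 25.0
```

Emit:
send_rows(
  motion=[
    {"tx": 0, "ty": 0, "tz": 0, "rx": 0, "ry": 0, "rz": 0, "gripper": -1},
    {"tx": 0, "ty": 0, "tz": 0, "rx": 0, "ry": 0, "rz": 0, "gripper": -1},
    {"tx": 0, "ty": 0, "tz": 0, "rx": 0, "ry": 0, "rz": 0, "gripper": -1},
    {"tx": 0, "ty": 0, "tz": 0, "rx": 0, "ry": 0, "rz": 0, "gripper": -1},
    {"tx": 0, "ty": 0, "tz": 0, "rx": 0, "ry": 0, "rz": 0, "gripper": -1},
    {"tx": 0, "ty": 0, "tz": -0.03, "rx": 0, "ry": 0, "rz": 0, "gripper": -1},
    {"tx": 0, "ty": 0, "tz": -0.06, "rx": 0, "ry": 0, "rz": 0, "gripper": -1},
    {"tx": 0, "ty": 0, "tz": -0.1, "rx": 0, "ry": 0, "rz": 0, "gripper": -1},
    {"tx": 0, "ty": 0, "tz": -0.1, "rx": 0, "ry": 0, "rz": 0, "gripper": -1},
    {"tx": 0, "ty": 0, "tz": -0.1, "rx": 0, "ry": 0, "rz": 0, "gripper": -1},
    {"tx": 0, "ty": 0, "tz": -0.05, "rx": 0, "ry": 0, "rz": 0, "gripper": -1},
    {"tx": 0, "ty": 0, "tz": 0, "rx": 0, "ry": 0, "rz": 0, "gripper": -1},
  ],
)

```text
time_s: 45.38
ee_pos: [490.3, -349.0, 298.2]
ee_rot: [179.7, 0.2, 83.0]
force: [0.3, -0.8, -1.0]
gripper_width: 91.2
gripper_force: 0.0
```

```bash
python3 - <<'E'
from h import *
a=grab('scene')['frame'][80:230,140:300];b=grab('wrist')['frame'][:300]
a=cv2.resize(a,(320,300));cv2.imwrite('pics/end.png',np.hstack([a,cv2.resize(b,(460,300))])[:,:,::-1])
E
```

```text
(no output)
```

View pics/end.png

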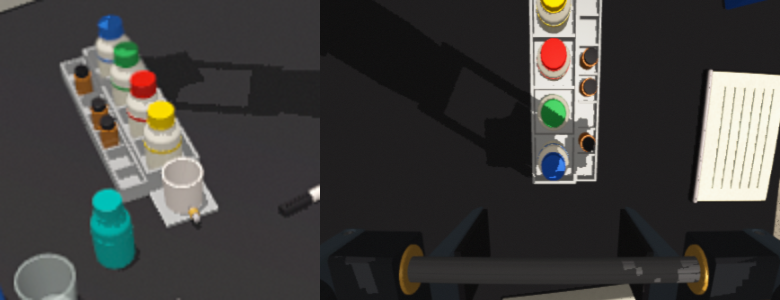

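The final picture shows all four bottles upright, each in its own place, in the order yellow, red, green, blue from the pot. The gripper is clear.

```bash
python3 -c "
from workcell import env
print(env.job_done())"
```

```text
the job is handed in; nothing more can be done
None
```

All four bottles stand upright in the autosampler rack, in the order yellow, red, green, blue from the rinse pot; the job was handed in at about 45 s of the 102 s allowed, and the verdict was not shown.

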